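# Square a ceramic plate into the stage corner with a pusher

## Robot

A 7-joint arm with a two-finger parallel gripper is mounted at the origin on a cart in front of the work surface, level with it; the furniture and walls round the work are solid. World frame = base frame: x ahead of the robot, y to its left, z up, the work surface at z = 0. Lengths are in mm, angles in degrees, forces in N, time in s.
With the tool pointing down it reaches from about 400 to 875 mm from the base axis. Payload 4.4 kg.
Tool frame: the origin (TCP) lies at the centre of the arm's flange, where the gripper is bolted on; the fingertips stand 173 mm ahead of it and the grasp point (between the pads) lies 155 mm ahead of it; y points along the fingers, z is the direction in which the jaws open and shut, and the axes are right-handed (so a half turn about y gives the same grasp; the last joint's range is limited). The gripper opens to 85 mm and grips with 20 to 120 N. Pads are 22 mm wide; open, the fingers measure 114 mm over their backs; the gripper's body (76 mm by 85 mm) begins 54 mm behind the grasp point. The pads swing forward as they close: fully open they stand 13 mm farther back than shut.
Start: joints at [60.401, 36.005, 2.206, 86.941, -1.547, 57.084, -1.146], TCP at [283.218, -585.067, 404.713] pointing down, gripper open.
Joint ranges: [-175.42, 175.42], [-21.48, 121.26], [-71.46, 75.88], [10.55, 141.38], [-63.04, 243.04], [13.31, 113.54], [-168.57, 168.57]. Speed limits (degrees/s): [147.25, 147.25, 180, 180, 180, 180, 180].

## Interface

Orientations are given as [roll, pitch, yaw] about the fixed x, y, z axes, in that order (R = Rz(yaw) Ry(pitch) Rx(roll)).
In Python, from station import sensors, viewer, env, nets gives the robot as it stands.
- The arm moves only by the tool send_rows, never from a script. Its arguments are lists of equal length, an entry for each row: "dp": the shift along the tool's x, y, z in m, a list of three; "spin": the turn about the tool's y in rad. In form: {"dp": [[x, y, z], ...], "spin": [spin, ...]}. A call has 1 to 20 rows; each row shifts and turns the pose as measured when the row begins, along the tool's axes as they then stand; what a row does not reach is not made up. A row lasts 1/10 s, in which the tool goes at most 50 mm and 8.59 degrees, less where a joint would pass 70% of its speed; a pose out of reach is approached as far as the arm can. A call with a gripper value outside its range is refused whole. "hand" is the gripper's target within -1 to 1 (fully open at 1, half-way at 0, shut at -1), set as the call begins (left out, the last holds). The fingers move at their own pace and stop on an object; "grip_force" is the grip in N (left out, the last holds). Time passes only in rows, so rows that do not move let the fingers close. It gives the time, the measured TCP pose, the force and the opening at its end, in the units of the state.
- sensors.read_state(): the state, without advancing time (a new reading comes with each control period).
- viewer.get_image(name): name is "side" or "top"; returns (picture, depth): 420x560x3 uint8, red, green, blue; 420x560 float32, mm along the optical axis (not along the pixel's ray), 0 where there is no reading.
- viewer.get_calibration(name): a dict with "mtx" (3x3 intrinsics, pixels), "R" (3x3) and "t" (3): a world point X has camera coordinates R X + t. Camera axes: x right, y down, z forward; pixel columns grow to the right and rows downward; lengths in mm; the calibration is good to about 2 mm. A picture is of the moment at which its call begins. get_calibration takes no time and is no camera call.
- env.close_job(): hands the job in, once; it reports no verdict.
Trained networks look in the newest picture that a camera, given by its name, has taken for a name from the list of things; names that differ only in an ending like _2 or _b are one class to them, and where a whole thing is asked for, a point or a joint stands for the part that bears it (a point fixed in the world has none). Each returns a list of dicts, best first, with "conf" (0 to 1); they miss things now and then, are a little off and sometimes report something else, mostly with a low value. They report only what shows in the picture. A call takes as long as a camera call. They do not tell look-alikes from the thing itself.
- nets.search_frame(camera, name): "location" ([column, row] in pixels, amid what is visible of it).
- nets.trace(camera, name): "region" (420x560 bool, what is visible of it) and "location" ([column, row] in pixels, amid what is visible of it).
The state is a dict: "t": time; "qpos": joint angles; "joint_velocities": joint speeds; "effort": joint torques, N m; "position": TCP position; "tool_rot": TCP orientation; "force": force on the tool from outside, world axes, zero at the start; "moment": the same for the moment, N m; "grip_width": finger opening in mm.
Only numpy, scipy, OpenCV 4.12 (cv2) and the standard library are available. Lean on these libraries where they do the work, as an engineer would, in place of code of your own. Each camera call takes 0.05 s, during which the arm holds its last target. There are 200 camera calls.

## Task

Pick up the hand pusher and use it to nudge the ceramic plate along the dark squaring stage until the plate lies square in the stage's corner, one edge flush against each of the two raised metal fences. Touch the plate only with the pusher, never with the gripper, and do not disturb the other things. Then stand the pusher upright on the bare desk again, off the stage, and let go.

Things in the scene. Friction and masses are not known exactly. Their poses are not given: they have to be found in the camera images.
- stage: Squaring stage, fixed to the desk: dark steel bed 190 (x) x 170 (y) mm, 12 mm thick, with two straight aluminium fences, 12 mm wide, standing 12 mm above the bed (top 24 mm above the desk): one along the far (+x) side, one along the left (+y) side. The -x and -y sides are open. Origin: centre of the bed's underside.
- stage_corner (a point): Point where the fences' inner faces would meet, on the bed's top (12 mm above the desk), 78 mm in x and 68 mm in y from the bed's centre. Its x points to the far fence, y to the left fence, z up. Far fence: inner face is the plane x = 0, from y = -138 to -8 mm. Left fence: plane y = 0, from x = -148 to -8 mm. A small gap is left between them at the corner.
- plate_center (a point): Centre, half-way up, of the loose white ceramic plate, 60 (x) x 90 (y) x 8 mm, about 0.15 kg, small metal tracks on top. It lies on the bed some cm short of both fences, skewed up to 0.3 rad. Seated, a long edge lies along the far fence, a short edge along the left fence, and this point is at (-30, -45, 4) mm from stage_corner.
- pusher_grip (a point): Loose hand pusher standing on the desk, about 0.14 kg: grey square foot 36 x 36 mm, 22 mm high, flat sides; on it a black square stem 20 x 20 mm up to 88 mm above the underside, with a 24 mm collar 22 to 26 mm up. Sides parallel to its x and y; the same from all four sides. The point is on the stem's axis 60 mm above the underside, where to grip it; z up.
- dish: Bystander: flat round lidded dish, 60 mm wide, 15 mm high, loose; origin at the centre of its underside.
- bung: Bystander: black rubber bung, 31 mm wide, 26 mm high, loose; origin at the centre of its underside.
- weight: Bystander: small brass weight with a knob, 22 mm wide, 30 mm high, loose; origin at the centre of its underside.
There are look-alikes about, which are no part of the job. There is more than one size of the part that bears plate_center; the job needs the largest.

How it is judged:
By the outcome, as a careful person would: the job done as asked, in the order asked, and still so for the second after the job is handed in, with the robot touching nothing.
It also fails if it takes over 58 s, if anything falls off the work surface, if the arm or the gripper's body presses on something with over 40 N, if the wrist force passes 120 N, or if a joint passes its speed limit or range.

## Working session

There is one attempt and no reset: what is moved stays moved. The work goes in short steps, Python scripts to look and compute and a tool call to move; the robot and the scene stay as the last step left them, time stands still between calls to the robot, and variables do not carry over. Pictures are saved under pics/ and viewed, about 8 in all and at most 12, crops included, and the job is handed in when it is done.

Besides the shell and the picture viewer there is one more tool, called after "Request:" as a command line: name --pt "numbers of a row" for each row, then --argument value for the rest. send_rows: Moves the arm, as the interface text tells. Its arguments: {"type":"object","properties":{"dp":{"type":"array"},"spin":{"type":"array"},"hand":{"type":"number"},"grip_force":{"type":"number"}},"required":["dp","spin"]}

```bash
mkdir -p pics; ls
cat > h.py <<'E'
import numpy as np, cv2
from station import sensors, viewer, env, nets
def px2w(cal,u,v,d):
    c=np.linalg.inv(cal["mtx"])@np.array([u,v,1.0])*d
    return np.array(cal["R"]).T@(c-np.array(cal["t"]))
def ray_z(cal,u,v,z):
    R=np.array(cal["R"]);o=-R.T@np.array(cal["t"]);d=R.T@(np.linalg.inv(cal["mtx"])@np.array([u,v,1.0]))
    return o+d*(z-o[2])/d[2]
def w2px(cal,X):
    c=np.array(cal["R"])@np.array(X,float)+np.array(cal["t"]);p=np.array(cal["mtx"])@c;return p[:2]/p[2]
def cloud(cal,depth):
    v,u=np.mgrid[:420,:560];d=depth.astype(float)
    c=(np.linalg.inv(cal["mtx"])@np.stack([u.ravel(),v.ravel(),np.ones(u.size)]))*d.ravel()
    return (np.array(cal["R"]).T@(c-np.array(cal["t"]).reshape(3,1))).T.reshape(420,560,3)
E
python3 - <<'E'
from h import *
s=sensors.read_state();print(s)
ims=[]
for c in ("top","side"):
    im,d=viewer.get_image(c);cal=viewer.get_calibration(c);P=cloud(cal,d)
    np.savez(f"{c}0.npz",im=im,d=d)
    cv2.imwrite(f"pics/{c}0.png",im[:,:,::-1])
    print(c,cal["R"],cal["t"],cal["mtx"])
    for n in ("stage","plate_center","pusher_grip","dish","bung","weight"):
        for r in nets.search_frame(c,n):
            u,v=r["location"];ui,vi=int(round(u)),int(round(v))
            print(n,round(r["conf"],2),np.round(r["location"]),np.round(P[vi,ui]) if d[vi,ui]>0 else None)
E
```

```text
pics
{'t': 0.0, 'qpos': array([60.40074189, 36.05866361,  2.20334737, 86.99578856, -1.54659162,
       57.08509694, -1.14641134]), 'joint_velocities': array([-0.07724162, -0.12472436, -0.05243021,  0.12009819, -0.04003731,
        0.06074058, -0.01620067]), 'effort': array([-2.24036798e-04, -5.63404834e+01,  1.22587703e+00, -1.93448085e+01,
        1.09715236e-02,  1.04401336e-02,  2.63345974e-06]), 'position': array([ 283.09152039, -584.78343648,  403.79307072]), 'tool_rot': array([-9.01098236e+01, -2.23818543e-03, -1.54171712e+02]), 'force': array([0.64321316, 0.10152415, 0.52763256]), 'moment': array([-0.00658711,  0.05394871,  0.00955356]), 'grip_width': 85.29716900674008}
top [[-0.12998249 -0.99149363 -0.00670263]
 [-0.97091266  0.12864949 -0.2019354 ]
 [ 0.20107996 -0.0197404  -0.97937591]] [ 58.64397174 522.15694205 908.77243739] [[420.37057079   0.         271.67306969]
 [  0.         420.37057079 216.82804134]
 [  0.           0.           1.        ]]
stage 0.78 [219. 222.] [538. 116.  10.]
stage 0.56 [337. 157.] [ 660. -188.   18.]
plate_center 0.87 [221. 206.] [574. 106. 
[... 251 characters left out ...]
 [ 414. -117.   26.]
weight 0.44 [161. 287.] [403. 263.  18.]
side [[ 0.99848319 -0.05299631  0.01492368]
 [-0.02119062 -0.6200871  -0.78424674]
 [ 0.05081616  0.78274094 -0.62026957]] [-539.96632453   79.33633315  998.93602788] [[491.96729964   0.         276.33132913]
 [  0.         491.96729964 208.24057089]
 [  0.           0.           1.        ]]
stage 0.77 [275. 207.] [542.  88.  21.]
plate_center 0.91 [288. 204.] [572. 101.  18.]
plate_center 0.73 [206. 215.] [390.  84.   5.]
pusher_grip 0.98 [237. 310.] [ 462. -215.   40.]
dish 0.91 [347. 306.] [ 656. -193.   15.]
dish 0.25 [288. 204.] [572. 101.  18.]
bung 0.73 [276. 212.] [544.  71.  20.]
bung 0.48 [212. 278.] [ 415. -125.   25.]
```

Run:
```python
import cv2
a=cv2.imread('pics/top0.png');cv2.imwrite('pics/top0b.png',cv2.resize(a,(800,600),interpolation=cv2.INTER_CUBIC))
a=cv2.imread('pics/side0.png');cv2.imwrite('pics/side0b.png',cv2.resize(a,(800,600),interpolation=cv2.INTER_CUBIC))
```

```text
(no output)
```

View pics/top0b.png

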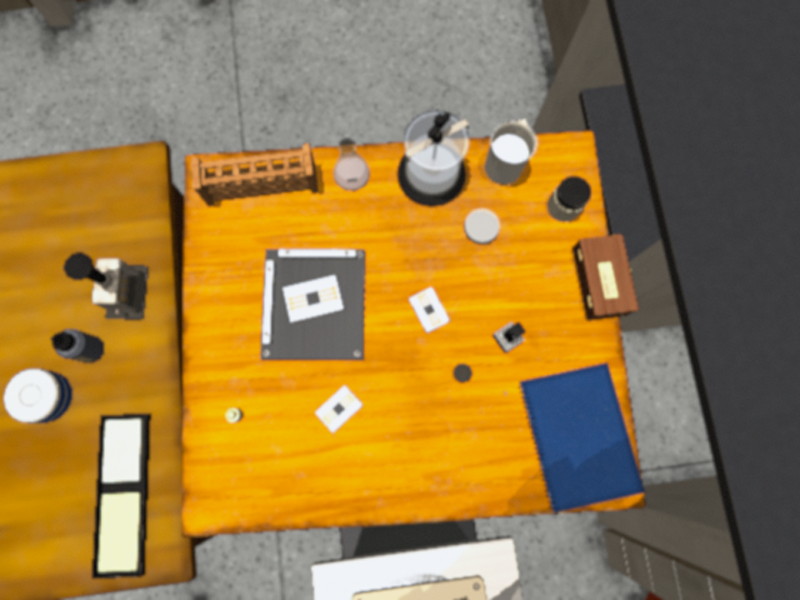

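View pics/side0b.png

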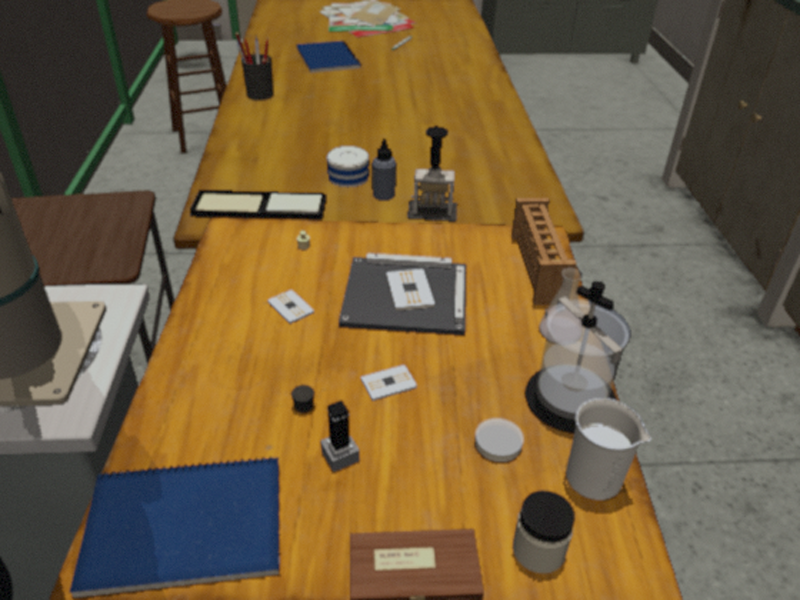

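Targets, in 800x600 top-view pixels:
- **Plate:** the one on the stage at (313,298) is the largest. Look-alikes are at (430,309) and (339,408).
- **Pusher:** (510,335).
- **Stage:** (315,305).
- **Bystanders:** dish (482,226), bung (462,372), weight (233,414).

I'll fit poses from silhouettes in both cameras.

```bash
cat > fit.py <<'E'
from h import *
from scipy.optimize import minimize
import itertools
STAGE=[(0,0,0,190,170,12),(84,-3,12,12,130,12),(0,74,12,140,12,12)]
# fences: far x 78..90, y from -70..60 ; left y 68..80, x -70..70
STAGE=[(0,0,0,190,170,12),(84,-5,12,12,130,12),(0,74,12,140,12,12)]
PLATE=[(0,0,0,60,90,8)]
PUSH=[(0,0,0,36,36,22),(0,0,22,24,24,4),(0,0,26,20,20,62)]
def render(cal,boxes,p,z0,S=4):
    m=np.zeros((420*S,560*S),np.uint8);c,s=np.cos(p[2]),np.sin(p[2])
    for (x,y,z,a,b,h) in boxes:
        pts=[]
        for i,j,k in itertools.product((-.5,.5),(-.5,.5),(0,1)):
            X,Y=x+i*a,y+j*b
            pts.append((w2px(cal,(p[0]+c*X-s*Y,p[1]+s*X+c*Y,z0+z+k*h))+.5)*S-.5)
        cv2.fillConvexPoly(m,cv2.convexHull(np.round(np.array(pts)).astype(np.int32)),1)
    return cv2.resize(m.astype(np.float32),(560,420),interpolation=cv2.INTER_AREA)
def fit(masks,cals,boxes,z0,p0):
    def cost(p):
        return sum(np.abs(render(c,boxes,p,z0)-m).sum()/m.sum() for m,c in zip(masks,cals))
    best=None
    for dy in (-.5,-.25,0,.25,.5):
        q=np.array(p0,float);q[2]+=dy
        r=minimize(cost,q,method='Nelder-Mead',options=dict(initial_simplex=[q,q+[4,0,0],q+[0,4,0],q+[0,0,.1]],xatol=.02,fatol=1e-4))
        if best is None or r.fun<best.fun: best=r
    return best.x,best.fun/len(masks)
def get(cam,name,near):
    cal=viewer.get_calibration(cam);rs=nets.trace(cam,name)
    if not rs: return None
    q=w2px(cal,near);r=min(rs,key=lambda r:np.linalg.norm(np.array(r["location"])-q))
    return r["region"].astype(np.float32)
E
python3 - <<'E'
from fit import *
for n,b,z0,p0 in (("stage",STAGE,0,(545,100,0.1)),("plate_center",PLATE,12,(572,104,0.1)),("pusher_grip",PUSH,0,(468,-203,0.4))):
    M={c:get(c,n,(p0[0],p0[1],z0+10)) for c in ("top","side")}
    for cs in (("top",),("side",),("top","side")):
        x,f=fit([M[c] for c in cs],[viewer.get_calibration(c) for c in cs],b,z0,p0)
        print(n,cs,np.round(x[:2],1),round(np.degrees(x[2]),1),round(f,3),[int(M[c].sum()) for c in cs])
print(sensors.read_state()["t"])
E
```

```text
stage ('top',) [563.8 113.4] -7.4 0.214 [4629]
stage ('side',) [563.5 111.7] -8.5 0.258 [3587]
stage ('top', 'side') [563.6 113. ] -7.7 0.239 [4629, 3587]
plate_center ('top',) [569.8 112.1] 7.3 0.06 [927]
plate_center ('side',) [569.5 109.3] 5.8 0.06 [780]
plate_center ('top', 'side') [569.7 111.7] 6.8 0.071 [927, 780]
pusher_grip ('top',) [ 463.2 -200.5] 27.3 0.105 [288]
pusher_grip ('side',) [ 462.8 -202.4] 21.5 0.077 [838]
pusher_grip ('top', 'side') [ 462.9 -201.1] 25.0 0.103 [288, 838]
1.0
```

Run:
```python
from fit import *
import fit as F
n="stage";p0=(563,113,-.1)
cs=("top","side");cal={c:viewer.get_calibration(c) for c in cs}
M={}
for c in cs:
    m=get(c,n,(545,100,10)); 
    pl=get(c,"plate_center",(570,111,16))
    cnt,_=cv2.findContours(np.uint8(np.maximum(m,pl)),cv2.RETR_EXTERNAL,cv2.CHAIN_APPROX_NONE)
    k=np.zeros((420,560),np.uint8);cv2.drawContours(k,cnt,-1,1,-1);M[c]=k.astype(np.float32)
for q in (("top",),("side",),cs):
    x,f=fit([M[c] for c in q],[cal[c] for c in q],STAGE,0,p0);print(q,np.round(x[:2],1),round(np.degrees(x[2]),1),round(f,3))
T=cv2.imread("pics/top0.png")
x3={ "s":(x,STAGE,0),"p":((569.7,111.7,np.radians(6.8)),PLATE,12),"u":((462.9,-201.1,np.radians(25)),PUSH,0)}
S=4
def over(c,u0,v0,w,h):
    im=cv2.imread(f"pics/{c}0.png");big=cv2.resize(im[v0:v0+h,u0:u0+w],None,fx=S,fy=S,interpolation=cv2.INTER_CUBIC)
    for p,b,z0 in x3.values():
      for bx in b:
        m=cv2.resize(render(cal[c],[bx],p,z0),None,fx=S,fy=S)[v0*S:(v0+h)*S,u0*S:(u0+w)*S]
        ct,_=cv2.findContours(np.uint8(m>.5),cv2.RETR_EXTERNAL,cv2.CHAIN_APPROX_NONE);cv2.drawContours(big,ct,-1,(0,255,0),1)
    return big
a=over("top",175,165,200,100)
b=over("side",210,170,130,165);
cv2.imwrite("pics/ov_top.png",a);cv2.imwrite("pics/ov_side.png",cv2.resize(b,None,fx=.9,fy=.9))
```

```text
('top',) [563.7 113.4] -7.5 0.012
('side',) [563.9 111.9] -7.8 0.036
('top', 'side') [563.6 113. ] -7.8 0.027
```

View pics/ov_top.png

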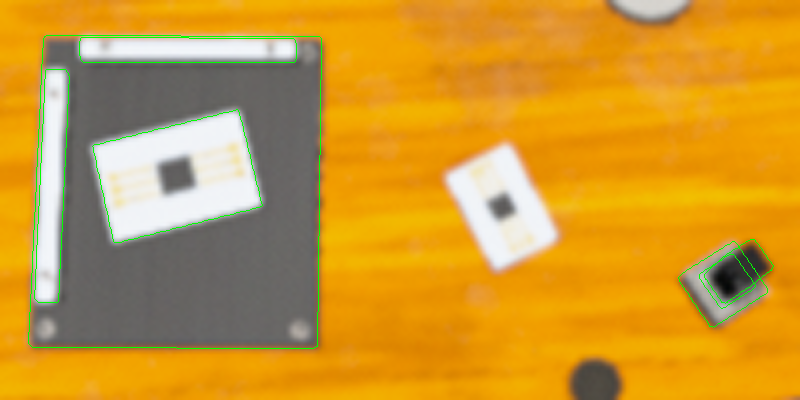

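View pics/ov_side.png

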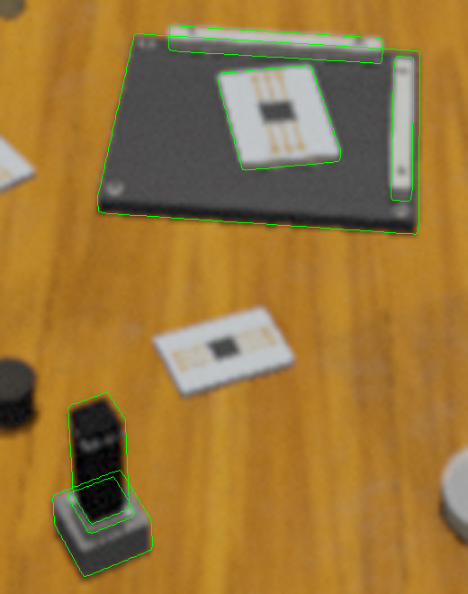

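Pictures viewed so far: 4. The model outlines match both views: stage (563.7,112.8) at -7.6°, plate (569.7,111.7) at 6.8°, pusher (463,-201) at ~25°. The pusher is the grey-foot, black-stem block at (725,280) in the crop. Now I'll compute the moves.

```bash
cat > go.py <<'E'
import sys; from h import *
from scipy.spatial.transform import Rotation as Ro
SY=np.radians(-7.6);EX=np.array([np.cos(SY),np.sin(SY)]);EY=np.array([-EX[1],EX[0]])
CORNER=np.array([563.7,112.8])+78*EX+68*EY
def s2w(x,y): return CORNER+x*EX+y*EY
def go(x,y,z,yaw=None):
    s=sensors.read_state();R=Ro.from_euler('xyz',s["tool_rot"],degrees=True).as_matrix()
    d=R.T@(np.array([x,y,z])-s["position"])
    w=s["tool_rot"][2]
    print("t",round(s["t"],2),"pos",np.round(s["position"],1),"rot",np.round(s["tool_rot"],2),"F",np.round(s["force"],1),"w",round(s["grip_width"],1))
    print("dp total mm",np.round(d,1),"len",round(np.linalg.norm(d)),"spin rad",None if yaw is None else round(-np.radians((yaw-w+180)%360-180),3))
    q=(s["position"][:2]-CORNER);print("stage-frame xy",np.round([q@EX,q@EY],1))
if __name__=="__main__":
    a=[float(v) for v in sys.argv[1:]]
    if len(a)==5: # stage x y, z, yaw, flag
        p=s2w(a[0],a[1]);print("world",np.round(p,1));go(p[0],p[1],a[2],a[3])
    else: go(*a)
E
python3 go.py 463 -201 320
```

```text
t 1.2 pos [ 283.2 -585.1  404.7] rot [-9.0000e+01  1.0000e-02 -1.5418e+02] F [-0.8  0.5  0.1] w 85.2
dp total mm [-329.1   84.7 -267.4] len 432 spin rad None
stage-frame xy [-263.7 -796.8]
```

Request:
send_rows --pt "-0.028 0.004 -0.0225" --pt "-0.028 0.004 -0.0225" --pt "-0.028 0.004 -0.0225" --pt "-0.028 0.006 -0.0225" --pt "-0.028 0.006 -0.0225" --pt "-0.028 0.006 -0.0225" --pt "-0.028 0.008 -0.0225" --pt "-0.028 0.008 -0.0225" --pt "-0.028 0.008 -0.0225" --pt "-0.028 0.008 -0.0225" --pt "-0.028 0.008 -0.0225" --pt "-0.02 0.008 -0.018" --pt "0 0 0" --spin '[0,0,0,0,0,0,0,0,0,0,0,0,0]' --hand 1 --grip_force 80

```text
t: 2.5
position: [470.5, -191.9, 323.5]
tool_rot: [-89.5, 0.1, -154.4]
force: [0.1, -0.7, -0.2]
grip_width: 85.2
```

```bash
python3 go.py 463 -201 215 -155
```

```text
t 2.5 pos [ 470.5 -191.9  323.5] rot [-8.949e+01  1.100e-01 -1.544e+02] F [ 0.1 -0.7 -0.2] w 85.2
dp total mm [ 10.9 108.5   4. ] len 109 spin rad 0.01
stage-frame xy [-130.1 -382.4]
```

Request:
send_rows --pt "0.0055 0.01 0.002" --pt "0.0055 0.01 0.002" --pt "0 0.01 0" --pt "0 0 0" --spin '[0,0,0,0]'

```text
t: 2.9
position: [460.7, -204.0, 291.3]
tool_rot: [-89.4, 0.1, -154.6]
force: [0.1, -0.1, -0.1]
grip_width: 85.1
```

```bash
python3 - <<'E'
from fit import *
im,d=viewer.get_image("side");cv2.imwrite("pics/s1.png",cv2.resize(im[200:360,150:330][:,:,::-1],None,fx=4,fy=4,interpolation=cv2.INTER_CUBIC)[:600])
E
python3 go.py 463 -201 215 -155
```

```text
t 2.95 pos [ 460.8 -204.3  291.8] rot [-8.9340e+01  7.0000e-02 -1.5461e+02] F [-1.7 -0.3 -0.4] w 85.4
dp total mm [-3.3 76.8 -2.9] len 77 spin rad 0.007
stage-frame xy [-138.  -395.9]
```

View pics/s1.png

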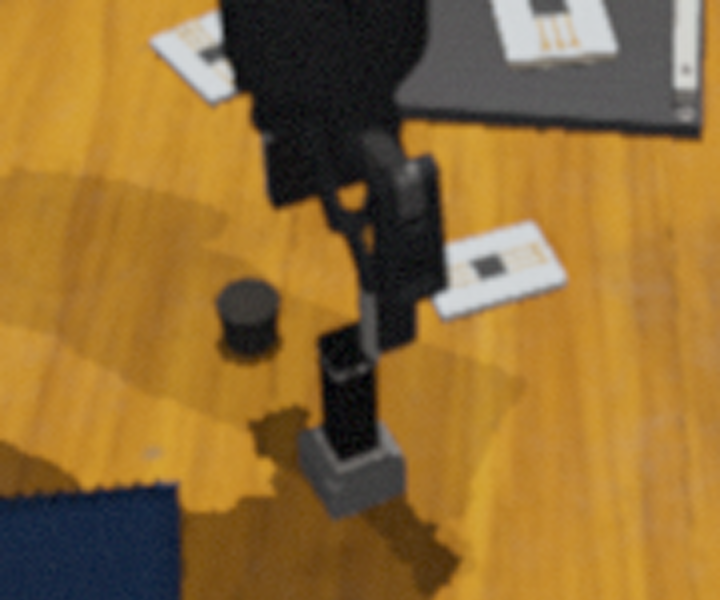

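View 5: the front finger at (390,300) sits in line above the stem at (348,390), and nothing else is in the way. Descending.

Request:
send_rows --pt "-0.0015 0.02 -0.0015" --pt "-0.0015 0.02 -0.0015" --pt "0 0.02 0" --pt "0 0.012 0" --pt "0 0.004 0" --pt "0 0 0" --spin '[0.007,0,0,0,0,0]'

```text
t: 3.55
position: [463.4, -205.3, 214.8]
tool_rot: [-89.1, 0.3, -155.4]
force: [-0.9, -0.1, 0.5]
grip_width: 85.4
```

```bash
python3 go.py 463 -201 215 -155
```

```text
t 3.55 pos [ 463.4 -205.3  214.8] rot [ -89.05    0.27 -155.42] F [-0.9 -0.1  0.5] w 85.4
dp total mm [-1.5 -0.2 -4. ] len 4 spin rad -0.007
stage-frame xy [-135.4 -396.6]
```

Request:
send_rows --pt "-0.0015 0 -0.004" --pt "0 0 0" --pt "0 0 0" --pt "0 0 0" --pt "0 0 0" --pt "0 0 0" --pt "0 0 0" --pt "0 0 0" --spin '[0,0,0,0,0,0,0,0]' --hand -1 --grip_force 80

```text
t: 4.35
position: [463.9, -201.1, 217.5]
tool_rot: [-88.9, 0.5, -155.4]
force: [-0.5, 0.4, -1.2]
grip_width: 19.2
```

```bash
python3 go.py 463 -201 215 -155
```

```text
t 4.35 pos [ 463.9 -201.1  217.5] rot [ -88.85    0.46 -155.43] F [-0.5  0.4 -1.2] w 19.2
dp total mm [ 0.8  2.5 -0.5] len 3 spin rad -0.007
stage-frame xy [-135.4 -392.4]
```

Request:
send_rows --pt "0 -0.01 0" --pt "0 -0.02 0" --pt "0 -0.02 0" --pt "0 -0.01 0" --pt "0 0 0" --spin '[0,0,0,0,0]'

```text
t: 4.85
position: [462.4, -200.0, 280.6]
tool_rot: [-88.9, 0.4, -155.4]
force: [0.1, -0.5, -0.6]
grip_width: 19.2
```

```bash
python3 go.py -150 -63 275 -97.6 1
```

```text
world [493.  127.3]
t 4.85 pos [ 462.4 -200.   280.6] rot [ -88.94    0.38 -155.43] F [ 0.1 -0.5 -0.6] w 19.2
dp total mm [-163.8    1.4 -285. ] len 329 spin rad -1.009
stage-frame xy [-137.  -391.4]
```

Request:
send_rows --pt "-0.008 0 -0.014" --pt "-0.016 0 -0.0285" --pt "-0.016 0 -0.0285" --pt "-0.016 0 -0.0285" --pt "-0.016 0 -0.0285" --pt "-0.016 0 -0.0285" --pt "-0.016 0 -0.0285" --pt "-0.016 0 -0.0285" --pt "-0.016 0 -0.0285" --pt "-0.012 0 -0.02" --pt "-0.006 0 -0.01" --pt "0 0 0" --pt "0 0 0" --spin '[0,0,0,0,0,0,0,0,0,0,0,0,0]'

```text
t: 6.15
position: [489.7, 120.7, 269.5]
tool_rot: [-88.9, -0.1, -155.7]
force: [0.4, -0.4, -1.0]
grip_width: 19.3
```

Request:
send_rows --pt "0 0 0" --pt "0 0 0" --pt "0 0 0" --pt "0 0 0" --pt "0 0 0" --pt "0 0 0" --pt "0 0 0" --pt "0 0 0" --pt "0 0 0" --pt "0 0 0" --spin '[-0.06,-0.125,-0.125,-0.125,-0.125,-0.125,-0.125,-0.125,-0.07,0]'

```text
t: 7.15
position: [488.9, 98.7, 268.8]
tool_rot: [-89.7, -1.8, -97.5]
force: [0.8, 0.4, -0.6]
grip_width: 19.1
```

```bash
python3 go.py -150 -63 275 -97.6 1
```

```text
world [493.  127.3]
t 7.15 pos [488.9  98.7 268.8] rot [-89.68  -1.77 -97.49] F [ 0.8  0.4 -0.6] w 19.1
dp total mm [-28.7  -7.1   0.4] len 30 spin rad 0.002
stage-frame xy [-150.3  -91.9]
```

Request:
send_rows --pt "-0.009 0 0" --pt "-0.018 0.008 0" --pt "-0.009 0.01 0" --pt "0 0.006 0" --pt "0 0 0" --spin '[0,0,0,0,0]'

```text
t: 7.65
position: [494.2, 131.6, 242.3]
tool_rot: [-89.6, -1.9, -98.2]
force: [0.2, 0.3, -1.8]
grip_width: 19.1
```

```bash
python3 go.py -150 -56 232 -97.6 1
python3 - <<'E'
from fit import *
im,d=viewer.get_image("side");cv2.imwrite("pics/s2.png",cv2.resize(im[140:260,190:350][:,:,::-1],None,fx=5,fy=5,interpolation=cv2.INTER_CUBIC))
P=cloud(viewer.get_calibration("side"),d)
m=(P[...,2]>17)&(P[...,2]<45)&(P[...,0]>455)&(P[...,0]<530)&(P[...,1]>60)&(P[...,1]<170);q=P[m]
print(m.sum(),np.round(np.percentile(q,[2,50,98],axis=0),1))
for r in nets.trace("side","pusher_grip")[:2]: 
    print(r["conf"],r["location"]);g=P[r["region"]];print(np.round(np.percentile(g,[2,50,98],axis=0),1))
E
```

```text
world [493.9 134.2]
t 7.65 pos [494.2 131.6 242.3] rot [-89.64  -1.9  -98.2 ] F [ 0.2  0.3 -1.8] w 19.1
dp total mm [-2.9 10.2 -0.7] len 11 spin rad -0.011
stage-frame xy [-149.3  -58.6]
128 [[474.5 100.2  26.2]
 [494.3 104.6  35.2]
 [512.6 128.2  44.8]]
0.97 [253.9, 189.7]
[[477.1 100.6  26.3]
 [494.3 112.3  52.6]
 [510.8 128.9 113.8]]
```

View pics/s2.png

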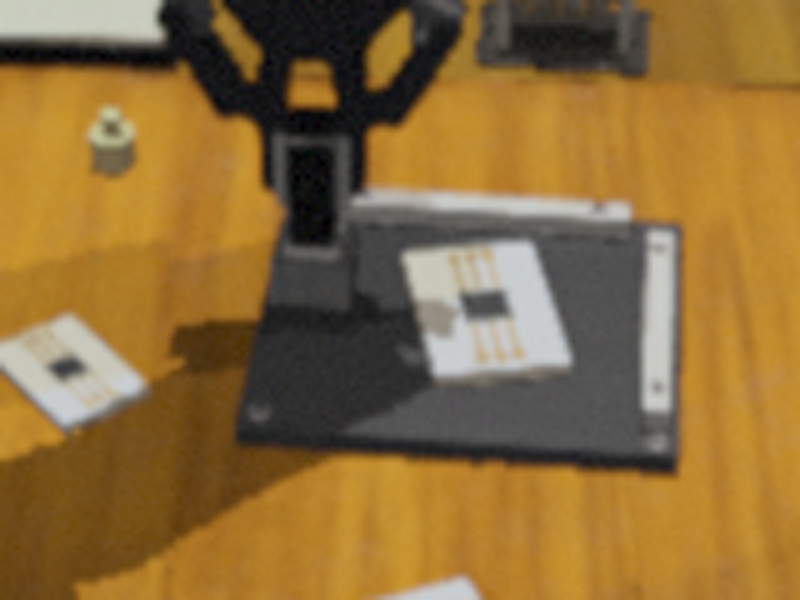

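View 6: the pusher is held at (310,270), its foot clear of the plate at (490,310). Lowering to push height.

Request:
send_rows --pt "-0.005 0.004 0" --pt "-0.003 0.004 0" --pt "0 0.003 0" --pt "0 0 0" --spin '[-0.011,0,0,0]'

```text
t: 8.15
position: [495.9, 138.6, 231.4]
tool_rot: [-89.6, -1.9, -97.6]
force: [0.1, 0.2, -1.8]
grip_width: 18.8
```

```bash
python3 go.py -82 -50 231 -97.6 1
```

```text
world [562.1 131.2]
t 8.15 pos [495.9 138.6 231.4] rot [-89.56  -1.88 -97.65] F [ 0.1  0.2 -1.8] w 18.8
dp total mm [-1.5  0.9 66.6] len 67 spin rad -0.001
stage-frame xy [-148.6  -51.4]
```

Request:
send_rows --pt "0 0 0.006" --pt "0 0 0.006" --pt "0 0 0.005" --pt "0 0 0.004" --pt "0 0 0.004" --pt "0 0 0.004" --pt "0 0 0.004" --pt "0 0 0.004" --pt "0 0 0.004" --pt "0 0 0.004" --pt "0 0 0.004" --pt "0 0 0.004" --pt "0 0 0" --spin '[0,0,0,0,0,0,0,0,0,0,0,0,0]'

```text
t: 9.45
position: [552.6, 130.4, 231.7]
tool_rot: [-89.7, -1.9, -97.7]
force: [-0.3, -0.5, -2.1]
grip_width: 19.4
```

```bash
python3 go.py -82 -50 231 -97.6 1
python3 - <<'E'
from fit import *
im,d=viewer.get_image("side");cv2.imwrite("pics/s3.png",cv2.resize(im[140:260,190:350][:,:,::-1],None,fx=5,fy=5,interpolation=cv2.INTER_CUBIC))
P=cloud(viewer.get_calibration("side"),d)
for r in nets.trace("side","pusher_grip")[:1]: 
    print(r["conf"],r["location"]);g=P[r["region"]];print(np.round(np.percentile(g,[2,50,98],axis=0),1))
E
```

```text
world [562.1 131.2]
t 9.45 pos [552.6 130.4 231.7] rot [-89.68  -1.93 -97.7 ] F [-0.3 -0.5 -2.1] w 19.4
dp total mm [-2.1  0.7  9.3] len 10 spin rad -0.002
stage-frame xy [-91.4 -52. ]
0.67 [279.4, 189.7]
[[534.1  99.1  17.2]
 [551.7 111.9  48. ]
 [568.7 132.7 103.6]]
```

View pics/s3.png

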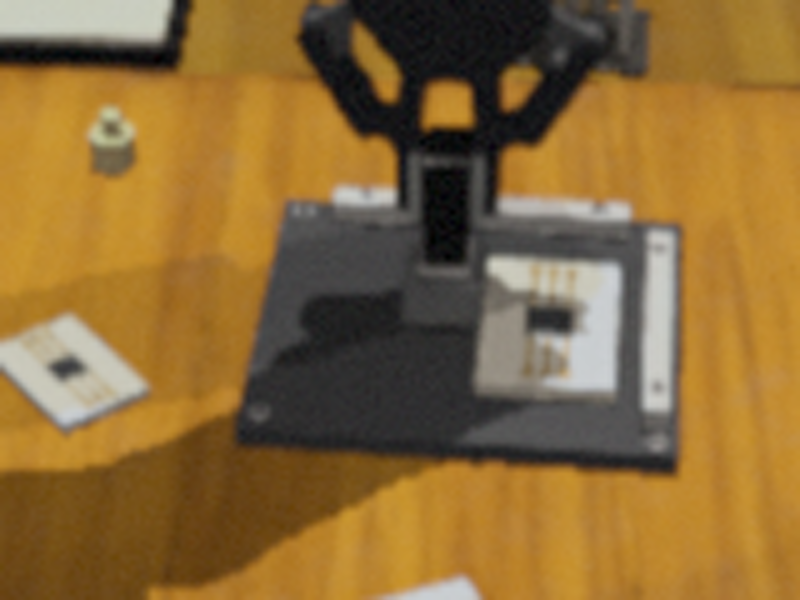

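View 7: the plate is now parallel to the fence, about 10 mm short of it (right edge at column ~617, fence at 645). Continuing the push gently.

Request:
send_rows --pt "0 0 0.003" --pt "0 0 0.003" --pt "0 0 0.003" --pt "0 0 0.002" --pt "0 0 0" --spin '[0,0,0,0,0]'

```text
t: 10.05
position: [563.2, 128.9, 231.6]
tool_rot: [-89.8, -2.0, -97.7]
force: [0.3, 0.5, -0.4]
grip_width: 19.2
```

Request:
send_rows --pt "0 0 0.002" --pt "0 0 0.002" --pt "0 0 0" --spin '[0,0,0]'

```text
t: 10.35
position: [566.0, 128.6, 231.4]
tool_rot: [-90.0, -2.0, -97.7]
force: [-0.8, 0.6, -1.0]
grip_width: 19.2
```

```bash
python3 go.py -82 -50 231 -97.6 1
cat > plate.py <<'E'
from fit import *
from go import CORNER,EX,EY,SY
import sys
cs=sys.argv[1:] or ["top","side"];M=[];C=[]
for c in cs:
    viewer.get_image(c);m=get(c,"plate_center",(590,120,16))
    if m is None: print(c,"none");continue
    cal=viewer.get_calibration(c);x,f=fit([m],[cal],PLATE,12,(600,115,SY))
    q=x[:2]-CORNER;print(c,"plate stage xy",np.round([q@EX,q@EY],1),"rel yaw",round(np.degrees(x[2]-SY),1),"cost",round(f,3),int(m.sum()))
E
python3 plate.py
```

```text
world [562.1 131.2]
t 10.35 pos [566.  128.6 231.4] rot [-90.04  -2.03 -97.65] F [-0.8  0.6 -1. ] w 19.2
dp total mm [-2.   0.3 -4.2] len 5 spin rad -0.001
stage-frame xy [-77.8 -52. ]
top plate stage xy [-37.2 -68.6] rel yaw 34.3 cost 3.059 459
side plate stage xy [-30.  -78.7] rel yaw -0.5 cost 0.039 769
```

Request:
send_rows --pt "0 0 0.002" --pt "0 0 0.002" --pt "0 0 0.001" --spin '[0,0,0]'

```text
t: 10.85
position: [568.0, 128.7, 230.9]
tool_rot: [-90.5, -2.1, -97.6]
force: [-4.2, 1.1, 0.1]
grip_width: 18.7
```

```bash
python3 go.py -82 -50 231 -97.6 1; python3 plate.py side
```

```text
world [562.1 131.2]
t 10.85 pos [568.  128.7 230.9] rot [-90.53  -2.14 -97.61] F [-4.2  1.1  0.1] w 18.7
dp total mm [-1.6 -0.1 -6.1] len 6 spin rad -0.0
stage-frame xy [-75.9 -51.7]
side plate stage xy [-30.2 -81.6] rel yaw 1.2 cost 0.064 801
```

Request:
send_rows --pt "0 0 -0.006" --pt "0 -0.002 -0.01" --pt "0 -0.003 -0.01" --pt "0.02 0 0" --pt "0.025 0 0" --pt "0.025 0 0" --pt "0.018 0 0" --pt "0.006 0 0" --pt "0 0 0" --spin '[0,0,0,0,0,0,0,0,0]'

```text
t: 11.85
position: [529.3, 38.6, 242.9]
tool_rot: [-89.5, -1.8, -97.4]
force: [0.1, 1.2, -1.3]
grip_width: 18.8
```

```bash
python3 go.py -30 -147 233 -97.6 1; python3 plate.py
```

```text
world [600.8  28.1]
t 11.85 pos [529.3  38.6 242.9] rot [-89.54  -1.8  -97.38] F [ 0.1  1.2 -1.3] w 18.8
dp total mm [ 0.9 10.5 72.2] len 73 spin rad 0.004
stage-frame xy [-102.3 -146.1]
top none
side plate stage xy [-30.7 -78.7] rel yaw 0.6 cost 0.074 711
```

Request:
send_rows --pt "0.001 0 0.012" --pt "0 0 0.02" --pt "0 0 0.02" --pt "0 0 0.014" --pt "0 0.004 0.006" --pt "0 0.004 0" --pt "0 0.003 0" --pt "0 0 0" --spin '[0.004,0,0,0,0,0,0,0]'

```text
t: 12.85
position: [601.4, 38.9, 229.7]
tool_rot: [-89.8, -1.5, -96.7]
force: [0.7, 0.0, -1.6]
grip_width: 19.2
```

```bash
python3 go.py -30 -95 231 -97.6 1
python3 - <<'E'
from fit import *
im,d=viewer.get_image("side");cv2.imwrite("pics/s4.png",cv2.resize(im[140:260,190:350][:,:,::-1],None,fx=5,fy=5,interpolation=cv2.INTER_CUBIC))
P=cloud(viewer.get_calibration("side"),d)
for r in nets.trace("side","pusher_grip")[:1]: 
    print(r["conf"],r["location"]);g=P[r["region"]];print(np.round(np.percentile(g,[2,50,98],axis=0),1))
E
python3 plate.py top
```

```text
world [607.7  79.7]
t 12.85 pos [601.4  38.9 229.7] rot [-89.79  -1.54 -96.71] F [ 0.7  0.  -1.6] w 19.2
dp total mm [-41.2  -2.4   1.5] len 41 spin rad 0.015
stage-frame xy [ -30.8 -136.3]
0.8 [304.9, 213.8]
[[582.7   9.6  15. ]
 [599.3  21.5  45.3]
 [617.6  47.1 101. ]]
top plate stage xy [-130.6   -5. ] rel yaw -83.1 cost 0.595 994
```

View pics/s4.png

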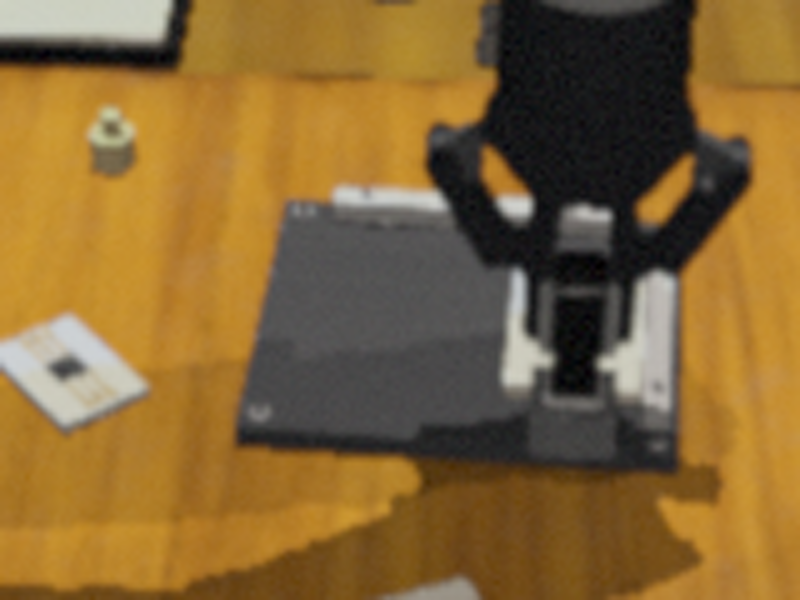

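View 8: the foot at (570,430) is centred just below the plate's near edge (row ~393) and clear of the far fence. Pushing toward the left fence.

Request:
send_rows --pt "-0.003 -0.001 0" --pt "-0.004 0 0" --pt "-0.004 0 0" --pt "-0.004 0 0" --pt "-0.004 0 0" --pt "-0.004 0 0" --pt "-0.004 0 0" --pt "-0.003 0 0" --pt "0 0 0" --spin '[0.015,0,0,0,0,0,0,0,0]'

```text
t: 13.95
position: [606.1, 69.1, 231.9]
tool_rot: [-89.6, -1.7, -97.7]
force: [-0.6, -1.4, -0.8]
grip_width: 19.1
```

```bash
python3 go.py -30 -96 231 -97.6 1; python3 plate.py side
```

```text
world [607.6  78.7]
t 13.95 pos [606.1  69.1 231.9] rot [-89.64  -1.7  -97.75] F [-0.6 -1.4 -0.8] w 19.1
dp total mm [-9.7  0.6  0.1] len 10 spin rad -0.003
stage-frame xy [ -30.2 -105.7]
side plate stage xy [-31.  -52.7] rel yaw 0.7 cost 2.697 196
```

Request:
send_rows --pt "-0.003 0 0" --pt "-0.003 0 0" --pt "-0.002 0 0" --pt "0 0 0" --spin '[0,0,0,0]'

```text
t: 14.45
position: [607.2, 75.5, 231.6]
tool_rot: [-89.7, -1.9, -97.8]
force: [-1.0, -1.3, 0.4]
grip_width: 18.7
```

Request:
send_rows --pt "-0.002 0 0" --pt "-0.001 0 0" --spin '[0,0]'

```text
t: 14.65
position: [607.5, 76.4, 231.6]
tool_rot: [-89.7, -2.1, -97.9]
force: [-1.3, -4.5, 0.7]
grip_width: 19.1
```

Request:
send_rows --pt "-0.001 0 0" --pt "0.006 0 0" --pt "0.012 -0.002 0" --pt "0.015 -0.003 -0.005" --pt "0.005 -0.003 -0.02" --pt "0 0 -0.025" --pt "0 0 -0.02" --pt "0 0 -0.01" --pt "0 0 0" --spin '[0,0,0,0,0,0,0,0,0]'

```text
t: 15.55
position: [518.3, 46.9, 241.7]
tool_rot: [-89.6, -1.7, -98.1]
force: [0.2, 0.7, -0.8]
grip_width: 19.1
```

```bash
python3 go.py -98 -32 238 -97.6 1; python3 plate.py side
python3 - <<'E'
from fit import *
im,d=viewer.get_image("side");cv2.imwrite("pics/s5.png",cv2.resize(im[140:260,190:350][:,:,::-1],None,fx=5,fy=5,interpolation=cv2.INTER_CUBIC))
E
```

```text
world [548.6 151.1]
t 15.55 pos [518.3  46.9 241.7] rot [-89.59  -1.69 -98.14] F [ 0.2  0.7 -0.8] w 19.1
dp total mm [-107.6    0.6   15.3] len 109 spin rad -0.009
stage-frame xy [-114.3 -139.4]
side plate stage xy [-31.4 -47.4] rel yaw 0.8 cost 0.044 711
```

View pics/s5.png

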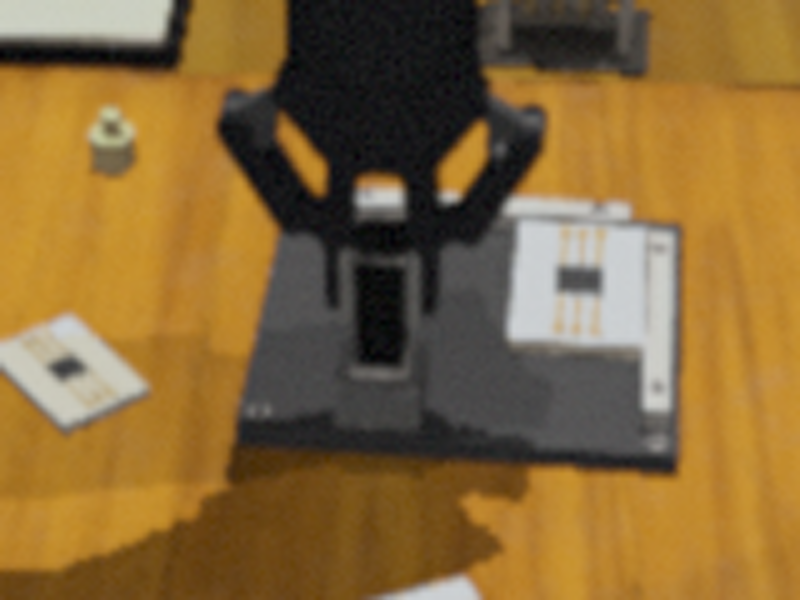

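View 9: the plate looks seated at (578,285) against both fences. One more gentle press on each edge to take up any residual skew.

Request:
send_rows --pt "-0.012 0 0" --pt "-0.025 0 0" --pt "-0.025 0 0" --pt "-0.025 0 0" --pt "-0.014 0.004 0.004" --pt "-0.004 0.004 0.004" --pt "0 0.003 0.003" --pt "0 0 0" --spin '[-0.009,0,0,0,0,0,0,0]'

```text
t: 16.5
position: [550.4, 156.4, 229.8]
tool_rot: [-89.3, -1.5, -97.7]
force: [0.8, 0.7, -0.7]
grip_width: 19.1
```

```bash
python3 go.py -78 -34 231 -97.6 1
```

```text
world [568.2 146.5]
t 16.5 pos [550.4 156.4 229.8] rot [-89.33  -1.48 -97.66] F [ 0.8  0.7 -0.7] w 19.1
dp total mm [ 7.5 -0.8 19. ] len 20 spin rad -0.001
stage-frame xy [-97.  -26.5]
```

Request:
send_rows --pt "0.005 -0.001 0.003" --pt "0.002 0 0.004" --pt "0 0 0.004" --pt "0 0 0.004" --pt "0 0 0.002" --pt "0 0 0" --spin '[0,0,0,0,0,0]'

```text
t: 17.1
position: [566.8, 142.5, 229.6]
tool_rot: [-89.7, -1.7, -97.9]
force: [-0.6, 0.3, 3.8]
grip_width: 19.0
```

Request:
send_rows --pt "0 0 0.002" --pt "0 0 0.001" --spin '[0,0]'

```text
t: 17.3
position: [568.0, 142.6, 229.6]
tool_rot: [-90.0, -1.8, -97.9]
force: [-3.3, 0.1, 2.8]
grip_width: 19.4
```

```bash
python3 go.py -76 -33 231 -97.6 1
```

```text
world [570.3 147.2]
t 17.3 pos [568.  142.6 229.6] rot [-90.02  -1.79 -97.91] F [-3.3  0.1  2.8] w 19.4
dp total mm [-4.9 -1.5  1.7] len 5 spin rad -0.005
stage-frame xy [-77.7 -37.9]
```

Request:
send_rows --pt "0 -0.0015 0.001" --pt "0 0 0.001" --spin '[0,0]'

```text
t: 17.5
position: [568.8, 142.6, 230.2]
tool_rot: [-90.2, -1.8, -97.9]
force: [-2.9, 1.6, -2.6]
grip_width: 18.8
```

```bash
python3 go.py -76 -33 231 -97.6 1
```

```text
world [570.3 147.2]
t 17.5 pos [568.8 142.6 230.2] rot [-90.24  -1.84 -97.87] F [-2.9  1.6 -2.6] w 18.8
dp total mm [-4.7 -1.   0.8] len 5 spin rad -0.005
stage-frame xy [-76.9 -37.7]
```

Now back off, go round and re-press the near edge.

Request:
send_rows --pt "0 0 -0.004" --pt "0 -0.002 -0.01" --pt "0 -0.004 -0.012" --pt "0.02 -0.004 0" --pt "0.03 0 0" --pt "0.03 0 0" --pt "0.02 0 0" --pt "0.005 0 0" --pt "0 0 0" --spin '[0,0,0,0,0,0,0,0,0]'

```text
t: 18.4
position: [526.3, 41.4, 247.0]
tool_rot: [-89.5, -1.6, -97.7]
force: [-0.2, 0.1, -0.8]
grip_width: 19.3
```

```bash
python3 go.py -32 -125 243 -97.6 1; python3 plate.py side
```

```text
world [601.8  50.2]
t 18.4 pos [526.3  41.4 247. ] rot [-89.49  -1.63 -97.67] F [-0.2  0.1 -0.8] w 19.3
dp total mm [-18.9   4.2  73.6] len 76 spin rad -0.001
stage-frame xy [-105.7 -143.7]
side plate stage xy [-30.1 -47.4] rel yaw -0.8 cost 0.09 662
```

Request:
send_rows --pt "0 0 0.012" --pt "0 0 0.022" --pt "0 0 0.022" --pt "0 0 0.012" --pt "0 0.005 0.005" --pt "-0.003 0.006 0" --pt "-0.003 0.004 0" --pt "0 0 0" --spin '[0,0,0,0,0,0,0,0]'

```text
t: 19.3
position: [600.7, 52.0, 230.3]
tool_rot: [-89.6, -1.2, -96.6]
force: [-0.4, 0.6, -1.8]
grip_width: 18.7
```

```bash
python3 go.py -30 -99 231.5 -97.6 1
```

```text
world [607.2  75.7]
t 19.3 pos [600.7  52.  230.3] rot [-89.61  -1.21 -96.62] F [-0.4  0.6 -1.8] w 18.7
dp total mm [-24.2  -1.7   3.8] len 25 spin rad 0.017
stage-frame xy [ -33.3 -123.3]
```

Request:
send_rows --pt "-0.004 -0.0015 0.002" --pt "-0.005 0 0.001" --pt "-0.005 0 0" --pt "-0.004 0 0" --pt "-0.003 0 0" --pt "0 0 0" --spin '[0.017,0,0,0,0,0]'

```text
t: 19.9
position: [605.5, 73.9, 231.7]
tool_rot: [-89.7, -1.4, -97.6]
force: [0.3, -0.9, -1.7]
grip_width: 19.1
```

Request:
send_rows --pt "-0.002 0 0" --pt "-0.002 0 0" --spin '[0,0]'

```text
t: 20.1
position: [605.8, 75.1, 231.7]
tool_rot: [-89.7, -1.6, -97.8]
force: [-0.7, -4.7, 0.6]
grip_width: 18.9
```

```bash
python3 go.py -30 -98 231.5 -97.6 1
```

```text
world [607.3  76.7]
t 20.1 pos [605.8  75.1 231.7] rot [-89.75  -1.62 -97.76] F [-0.7 -4.7  0.6] w 18.9
dp total mm [-1.8  0.1  1.2] len 2 spin rad -0.003
stage-frame xy [-31.3 -99.8]
```

Request:
send_rows --pt "0.004 0 0" --pt "0.01 -0.002 0" --pt "0.02 -0.01 0" --pt "0.03 -0.02 0" --pt "0.04 -0.02 0" --pt "0.04 -0.005 0" --pt "0.03 0 0" --pt "0 0 0" --spin '[0,0,0,0,0,0,0,0]'

```text
t: 20.9
position: [582.3, -99.1, 295.3]
tool_rot: [-89.5, -1.1, -97.5]
force: [-0.5, -0.6, -2.1]
grip_width: 19.2
```

```bash
python3 go.py 466 -198 285 -97.6; python3 plate.py
python3 - <<'E'
from fit import *
im,d=viewer.get_image("side");t,_=viewer.get_image("top")
b=cv2.resize(im[160:250,235:335][:,:,::-1],None,fx=6,fy=6,interpolation=cv2.INTER_CUBIC)
cv2.imwrite("pics/s6.png",b)
cv2.imwrite("pics/t6.png",cv2.resize(t[165:260,175:300][:,:,::-1],None,fx=6,fy=6,interpolation=cv2.INTER_CUBIC))
E
```

```text
t 20.9 pos [582.3 -99.1 295.3] rot [-89.45  -1.08 -97.45] F [-0.5 -0.6 -2.1] w 19.2
dp total mm [ 112.9   11.4 -102.6] len 153 spin rad 0.003
stage-frame xy [ -31.5 -275.6]
top plate stage xy [-31.  -44.8] rel yaw -0.0 cost 0.051 908
side plate stage xy [-40.  -24.4] rel yaw -6.2 cost 5.927 100
```

View pics/t6.png

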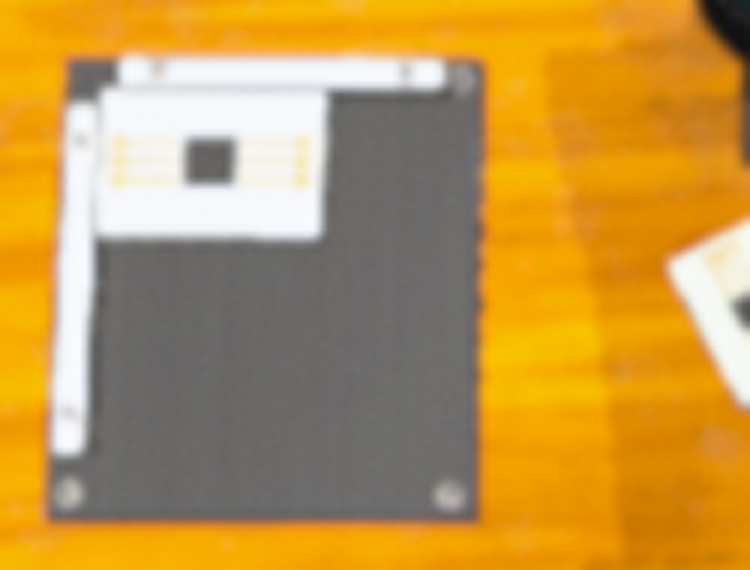

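View 10: both edges are flush with the fences at (215,165), measured at (-31,-44.8) with 0.0° skew. Moving back to the pusher's original bare spot.

Request:
send_rows --pt "0.012 0 -0.011" --pt "0.025 0 -0.022" --pt "0.025 0 -0.022" --pt "0.025 0 -0.022" --pt "0.015 0.005 -0.015" --pt "0.005 0.01 -0.005" --pt "0 0.015 0" --pt "0 0.015 0" --pt "0 0.01 0" --pt "0 0 0" --spin '[0,0,0,0,0,0,0,0,0,0]'

```text
t: 22.2
position: [464.0, -187.5, 238.0]
tool_rot: [-89.8, -0.8, -96.2]
force: [0.5, 0.2, -0.1]
grip_width: 19.1
```

```bash
python3 go.py 466 -198 218 -97.6
python3 - <<'E'
from fit import *
im,d=viewer.get_image("side");P=cloud(viewer.get_calibration("side"),d)
for r in nets.trace("side","pusher_grip")[:1]: 
    g=P[r["region"]];print(r["conf"],np.round(np.percentile(g,[2,50,98],axis=0),1))
E
```

```text
t 22.2 pos [ 464.  -187.5  238. ] rot [-89.84  -0.79 -96.24] F [ 0.5  0.2 -0.1] w 19.1
dp total mm [10.  20.1  3. ] len 23 spin rad 0.024
stage-frame xy [-137.1 -378.8]
0.93 [[ 446.6 -213.4   22.2]
 [ 463.8 -202.3   49.6]
 [ 481.2 -182.3  109.7]]
```

Request:
send_rows --pt "0 0.008 0" --pt "0 0.006 0" --pt "0 0.003 0" --pt "0 0.001 0" --spin '[0,0,0,0]'

```text
t: 22.7
position: [465.8, -187.6, 221.2]
tool_rot: [-89.5, -0.8, -96.2]
force: [0.5, 0.1, -2.3]
grip_width: 19.2
```

Request:
send_rows --pt "0 0.001 0" --pt "0 0.001 0" --spin '[0,0]'

```text
t: 22.9
position: [466.0, -187.5, 219.0]
tool_rot: [-89.5, -0.8, -96.2]
force: [0.2, -0.2, -0.9]
grip_width: 19.6
```

Request:
send_rows --pt "0 0.001 0" --pt "0 0.001 0" --pt "0 0 0" --spin '[0,0,0]'

```text
t: 23.2
position: [466.1, -187.5, 217.5]
tool_rot: [-89.5, -0.9, -96.2]
force: [0.3, 0.3, -0.4]
grip_width: 19.1
```

Request:
send_rows --pt "0 0.001 0" --pt "0 0 0" --spin '[0,0]'

```text
t: 23.4
position: [466.1, -187.6, 217.6]
tool_rot: [-89.4, -0.9, -96.2]
force: [-0.5, -0.2, -1.0]
grip_width: 19.1
```

Request:
send_rows --pt "0 0.0015 0" --pt "0 0.001 0" --spin '[0,0]'

```text
t: 23.6
position: [466.2, -187.6, 217.3]
tool_rot: [-89.4, -1.0, -96.2]
force: [-2.6, 2.4, 13.7]
grip_width: 18.8
```

Request:
send_rows --pt "0 -0.0005 0" --pt "0 0 0" --spin '[0,0]'

```text
t: 23.8
position: [466.3, -187.5, 218.2]
tool_rot: [-89.3, -1.0, -96.2]
force: [-0.7, 0.1, -1.2]
grip_width: 19.1
```

Request:
send_rows --pt "0 0 0" --pt "0 0 0" --pt "0 0 0" --pt "0 0 0" --pt "0 0 0" --pt "0 0 0" --pt "0 0 0" --pt "0 0 0" --spin '[0,0,0,0,0,0,0,0]' --hand 1

```text
t: 24.6
position: [466.6, -187.9, 217.4]
tool_rot: [-89.3, -1.0, -96.2]
force: [-0.4, 0.9, 0.5]
grip_width: 85.9
```

Request:
send_rows --pt "0 -0.01 0" --pt "0 -0.02 0" --pt "0 -0.03 0" --pt "0 -0.03 0" --pt "0 -0.03 0" --pt "0 -0.03 0" --pt "0.03 -0.03 0" --pt "0.04 -0.02 0" --pt "0.04 0 0" --pt "0.04 0 0" --pt "0 0 0" --spin '[0,0,0,0,0,0,0,0,0,0,0]'

```text
t: 25.7
position: [447.5, -335.7, 437.0]
tool_rot: [-89.0, -1.2, -95.8]
force: [0.3, 0.0, 0.4]
grip_width: 85.5
```

```bash
python3 plate.py
python3 - <<'E'
from fit import *
from go import *
for c in ("side","top"):
    m=get(c,"pusher_grip",(465,-195,30))
    if m is not None:
        x,f=fit([m],[viewer.get_calibration(c)],PUSH,0,(465,-197,SY));print(c,np.round(x,2),round(f,3))
    im,_=viewer.get_image(c);cv2.imwrite(f"pics/{c}9.png",cv2.resize(im[:,:,::-1],None,fx=1.4,fy=1.4))
    cal=viewer.get_calibration(c)
    for n in ("dish","bung","weight","plate_center"):
        for r in nets.search_frame(c,n):
            print(c,n,round(r["conf"],2),np.round(ray_z(cal,*r["location"],10)[:2]))
go(466,-198,300)
E
```

```text
top plate stage xy [-30.7 -44.7] rel yaw 1.2 cost 0.124 845
side plate stage xy [-30.3 -47. ] rel yaw -0.3 cost 0.059 680
side [ 4.6825e+02 -1.9358e+02 -1.0000e-02] 0.127
side bung 0.83 [ 410. -115.]
side bung 0.6 [ 468. -180.]
side plate_center 0.8 [528. -81.]
side plate_center 0.77 [615. 132.]
top [ 4.6850e+02 -1.9307e+02 -8.0000e-02] 0.07
top dish 0.9 [ 657. -190.]
top bung 0.63 [ 420. -115.]
top weight 0.38 [401. 267.]
top plate_center 0.82 [381.  89.]
top plate_center 0.76 [527. -78.]
top plate_center 0.62 [618. 133.]
top plate_center 0.23 [ 473. -201.]
t 26.5 pos [ 449.7 -329.7  435.9] rot [-89.11  -0.97 -95.25] F [-0.8  0.1 -0.7] w 85.5
dp total mm [-134.9  133.6    2.1] len 190 spin rad None
stage-frame xy [-132.5 -521.7]
```

View pics/side9.png

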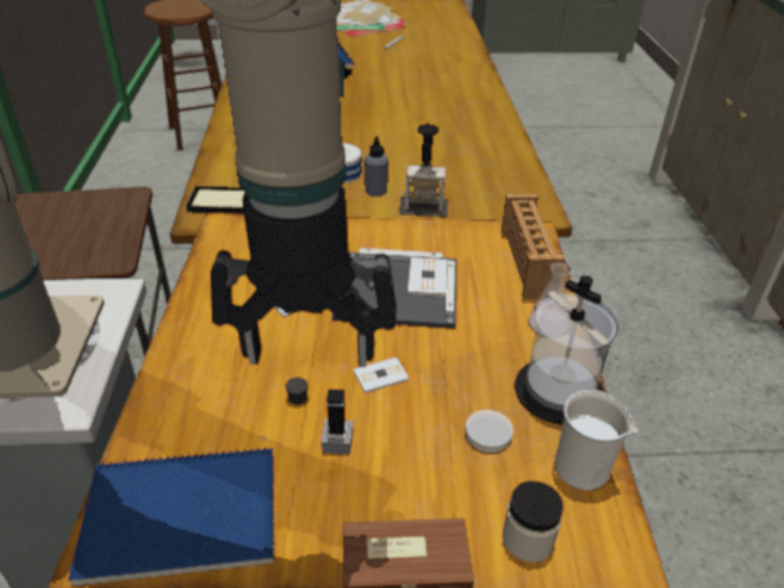

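View 11: the pusher stands upright at (337,422) on bare desk, the plate is in the corner at (430,272), and the bung, dish and look-alikes haven't moved. Handing in.

```bash
python3 -c "
from station import env
print(env.close_job())"
```

```text
the job is handed in; nothing more can be done
None
```

I gripped the pusher by its stem and pushed the plate against the far fence, then along it to the left fence. I pressed each edge once more (3–5 N), then stood the pusher back on bare desk close to its original spot and released it. I handed in at about 26.5 s of the 58 s; no verdict was reported.

**Plate:** the clearest top view, taken just before putting the pusher down, gave (-31, -44.8) mm from the corner with 0.0° skew; seated is (-30, -45). The last check gave:

| Camera | Position (mm) | Skew |
|---|---|---|
| Side | (-30.3, -47.0) | -0.3° |
| Top | (-30.7, -44.7) | 1.2°, from a poorer fit |

The two cameras disagree by about 2 mm in y, which is roughly the calibration tolerance.

**Pusher:** both cameras put it upright at about (468, -193) mm, off the stage.

**Bystanders:** the dish, bung and weight are where they started, to within the few millimetres I can measure.

**What went off plan:**
- The tool drifted to about 2° of tilt, so the pusher was slightly tilted while pushing.
- Its foot brushed the bed once, with about 4 N.
- Setting it down pressed the desk with about 14 N for a moment.

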